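# Show a sample pot's drain holes to the inspection camera

## Task

On this nursery bench, first slide the black grip of the lamp dimmer along its track until it stands level with the green pointer, and let it go. Then lift the terracotta-coloured pot out of the blue carrier and hold it in the air in front of the tilted inspection camera for its drain holes to be checked: its underside facing the lens squarely, centred on the lens and 120 mm from the glass. Finish still holding it there, without touching the camera, moving the green pointer or disturbing anything else on the bench.

Things in the scene. Friction and masses are not known exactly. Their poses are not given: they have to be found in the camera images.
- dimmer_base: Grey lamp dimmer housing, fixed to the bench: 60 x 190 mm, 20 mm high. Origin: centre of its underside. Its y axis runs along the track in the direction in which the joint value grows; the track is 120 mm of travel, centred on the housing.
- dimmer (a joint): Position of the dimmer grip along the track, in m, 0 to 0.12, growing along the housing's +y. Its friction is about 1.5 N; it stays where it is left.
- dimmer_top (a point): Centre of the top of the black dimmer grip, 60 mm above the bench. The grip is 26 mm across the track (housing x), 20 mm along it (housing y) and stands 40 mm out of the housing.
- preset_mark (a point): Tip of the small green pointer beside the track, on the housing's +x side, 24 mm from the track's centre line and 25 mm above the bench. The pointer lies flat: it covers 19 to 42 mm from the centre line, is 10 mm wide along the track and 5 mm thick, its top 25 mm above the bench. The grip is set when its middle is level, along the track, with this tip. The pointer is stiff but can be pushed along by a careless finger. Axes as the housing.
- camera: Foot of the inspection camera, fixed to the bench, a dark plate 130 x 120 mm, 12 mm high with an aluminium bracket behind and the white camera head on it; at most 150 mm high in all. Origin: on the bench below the centre of the lens glass. Its -x side is the side towards which the head leans.
- camera_head: White camera head, 75 x 75 mm and 70 mm deep, with a bright lamp ring of 34 mm radius around a dark lens. Origin: centre of the lens glass, 110 mm above the bench. Its z axis is the line of sight, out of the lens, 30 degrees from vertical, leaning towards the foot's -x side.
- carrier: Blue carrier tray, fixed to the bench: 100 x 360 mm, 25 mm high, with four square 46 mm pockets in a row along its y axis at -127.5, -42.5, 42.5 and 127.5 mm, their floor 5 mm above the bench. Origin: centre of its underside.
- sample_pot: The terracotta-coloured empty square pot, 60 mm tall, about 45 g, standing in one of the carrier's pockets, any of the four, its sides parallel to the carrier's. Straight collar 48 x 48 mm over the top 14 mm (46 to 60 mm above its underside), below it the walls taper to 36 mm at the bottom. Origin: centre of its underside, in which there are four drain holes. z points up to its mouth.
- pot_a: Black pot, the same shape as the terracotta one, in another pocket of the carrier: leave alone. Origin: centre of its underside.
- pot_b: Black pot, the same shape as the terracotta one, in another pocket of the carrier: leave alone. Origin: centre of its underside.
- pot_c: Black pot, the same shape as the terracotta one, in another pocket of the carrier: leave alone. Origin: centre of its underside.
- feed_bottle: White bottle, 64 mm across and 170 mm tall, standing beyond the carrier: leave alone. Origin: centre of its underside.
- seed_tin: Tin, 72 mm across and 90 mm tall, at the right: leave alone. Origin: centre of its underside.
- bench_brush: Small brush lying along x at the left, beyond the end of the carrier, under 40 mm high: leave alone.
Things that resemble listed ones, but are neither listed nor needed, are in the scene too. What is shaped like the dimmer_base but purple is not meant.

How it is judged:
By the outcome, as a careful person would: the job done as asked, in the order asked, and still so for the second after the job is handed in, while the arm keeps its last pose, push and grip.
It also fails if it takes over 54 s, if anything falls off the work surface, if the arm or the gripper's body presses on something with over 40 N, if the wrist force passes 120 N, or if a joint passes its speed limit or range.

## Robot

A 6-joint arm with a two-finger parallel gripper is mounted at the origin on the work surface. World frame = base frame: x ahead of the robot, y to its left, z up, the work surface at z = 0. Lengths are in m, angles in rad, forces in N, time in s.
With the tool pointing down it reaches from about 0.325 to 0.9 m from the base axis. Payload 6.1 kg.
Tool frame: the origin (TCP) lies on the centre line of the jaws, within the pads' length; the fingertips stand 25 mm ahead of it and the grasp point (between the pads) lies 6 mm ahead of it (ctrl.tips_ahead is the y of the fingertips in the tool frame, in m); y points along the fingers, z is the direction in which the jaws open and shut, and the axes are right-handed (so a half turn about y gives the same grasp; the last joint's range is limited). The gripper opens to 85 mm and grips with 20 to 120 N. Pads are 22 mm wide; open, the fingers measure 114 mm over their backs; the gripper's body (76 mm by 85 mm) begins 54 mm behind the grasp point. The pads swing forward as they close: fully open they stand 13 mm farther back than shut.
Start: joints at [1.154, 0.22, 1.526, -0, 1.395, -0.126], TCP at [0.179, 0.599, 0.256] pointing down, gripper open.
Joint ranges: [-2.98, 2.98], [-0.91, 2.08], [0.09, 2.57], [-1.24, 4.39], [0.2, 2.65], [-2.68, 2.68]. Speed limits (rad/s): [2.57, 2.57, 3.01, 3.14, 3.14, 3.14].

## Interface

Orientations are given as a 3x3 rotation matrix whose columns are the frame's x, y, z axes.
In Python, from plant import ctrl gives the robot as it stands.
- The arm moves only by the shell command python3 -m crank 'ROWS' [FORCE]. ROWS is JSON, a list of rows, each an object with "turn": the turn, a rotation vector about the tool's x, y, z in degrees, a list of three; "offset": the shift along the tool's x, y, z in m, a list of three; "fingers": the gripper's target within -1 to 1 (shut at 1, half-way at 0, fully open at -1). In form: [{"turn": [wx, wy, wz], "offset": [dx, dy, dz], "fingers": fingers}, ...]. A call has 1 to 10 rows; each row shifts and turns the commanded pose from where the row before left it, along the tool's axes as they then stand; what a row does not reach is not made up. A row lasts 1/12 s, in which the tool goes at most 41.7 mm and 7.16 degrees, less where a joint would pass 70% of its speed; a pose out of reach is approached as far as the arm can. A call with a gripper value outside its range is refused whole. The fingers move at their own pace and stop on an object; FORCE is the grip in N (left out, the last holds). Time passes only in rows, so rows that do not move let the fingers close. It gives the time, the measured TCP pose, the force and the opening at its end, in the units of the state.
- ctrl.sense(): the state, without advancing time (a new reading comes with each control period).
- ctrl.capture(name): name is "side" or "top"; returns (picture, depth): 480x640x3 uint8, blue, green, red; 480x640 float32, m along the optical axis (not along the pixel's ray), 0 where there is no reading.
- ctrl.camera_info(name): a dict with "camera_matrix" (3x3 intrinsics, pixels), "R" (3x3) and "t" (3): a world point X has camera coordinates R X + t. Camera axes: x right, y down, z forward; pixel columns grow to the right and rows downward; lengths in m; the calibration is good to about 2 mm. A picture is of the moment at which its call begins. camera_info takes no time and is no camera call.
- ctrl.hand_in(): hands the job in, once; it reports no verdict.
The state is a dict: "time": time; "joint_pos": joint angles; "dq": joint speeds; "joint_torque": joint torques, N m; "tcp_pos": TCP position; "orientation": TCP orientation; "wrist_force": force on the tool from outside, world axes, zero at the start; "torque": the same for the moment, N m; "opening": finger opening in m.
Only numpy, scipy, OpenCV 4.12 (cv2) and the standard library are available. Lean on these libraries where they do the work, as an engineer would, in place of code of your own. Each camera call takes 0.05 s, during which the arm holds its last target.

## Working session

There is one attempt and no reset: what is moved stays moved. The work goes in short steps, Python scripts to look and compute and a shell command to move; the robot and the scene stay as the last step left them, time stands still between calls to the robot, and variables do not carry over. Pictures are saved under pics/ and viewed, and the job is handed in when it is done.

```bash
ls; mkdir -p pics; python3 - <<'E'
from plant import ctrl
import cv2,numpy as np
print(ctrl.sense(), ctrl.tips_ahead)
for n in("side","top"):
    p,d=ctrl.capture(n); cv2.imwrite(f"pics/{n}0.png",p); np.savez(f"pics/{n}0.npz",p=p,d=d); print(n,ctrl.camera_info(n))
E
```

```text
pics
{'time': 0.0, 'joint_pos': array([ 1.15391411e+00,  2.21233582e-01,  1.52763199e+00,  2.05105123e-05,
        1.39470406e+00, -1.26087761e-01]), 'dq': array([ 1.42643979e-04,  1.46178259e-03, -6.73788619e-04,  1.08260352e-03,
       -3.13165741e-04, -7.06546870e-05]), 'joint_torque': array([-1.10567289e-03, -4.96876216e+01, -3.89405644e+01, -2.25635254e-04,
        1.07406930e-02,  1.70257817e-05]), 'tcp_pos': array([0.17895493, 0.59824089, 0.25518353]), 'orientation': array([[ 9.58015250e-01, -8.18964572e-04,  2.86716079e-01],
       [-2.86717123e-01, -1.79948305e-03,  9.58013598e-01],
       [-2.68638471e-04, -9.99998046e-01, -1.95874337e-03]]), 'wrist_force': array([-0.95555055,  1.08885052,  0.44773855]), 'torque': array([ 0.02172362,  0.03396223, -0.0280884 ]), 'opening': 0.08559782110828687} 0.025
side {'camera_matrix': array([[621.13785548,   0.        , 316.95805294],
       [  0.        , 621.13785548, 243.78997699],
       [  0.        ,   0.        ,   1.        ]]), 'R': array([[-0.94881111, -0.31484344, -0.02512149],
       [-0.16957143,  0.57488945, -0.80046714],
       [ 0.26646391, -0.75523223, -0.59884995]]), 't': array([0.49407835, 0.1667917 , 1.64096514])}
top {'camera_matrix': array([[446.17077547,   0.        , 319.34652035],
       [  0.        , 446.17077547, 240.81731005],
       [  0.        ,   0.        ,   1.        ]]), 'R': array([[-0.02977275, -0.99944521, -0.01492822],
       [-0.99793433,  0.03057168, -0.05650171],
       [ 0.05692674,  0.01321517, -0.99829089]]), 't': array([0.02449947, 0.54066494, 1.27687496])}
```

View pics/top0.png

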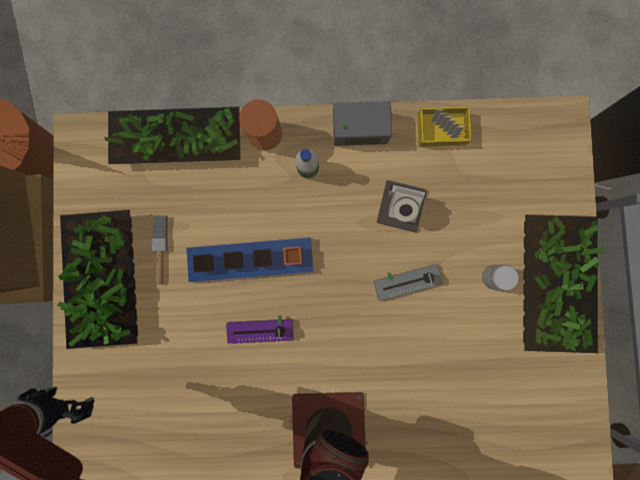

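View pics/side0.png

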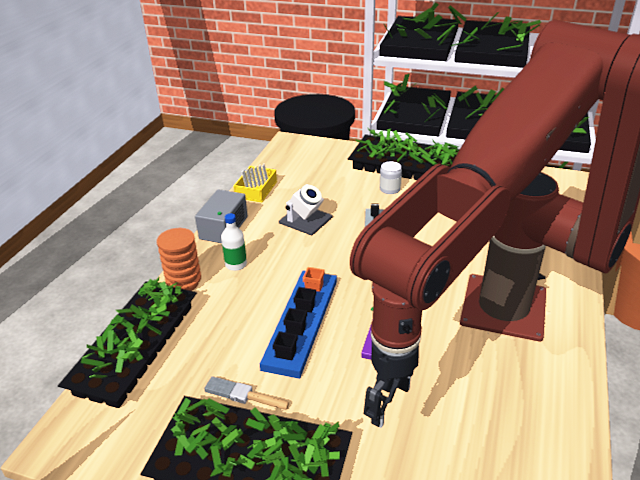

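The top view (up = +x, left = +y) shows two possible dimmers: grey at (408,283) with its grip near (428,278), and purple at (260,331), which is the decoy. The terracotta items are the pot in the carrier's right-hand pocket at (292,256) and the stack of round pots at (260,120), another decoy. For the inspection camera at (404,207), the grey box at (362,122) is a lookalike. I choose the grey dimmer and the carrier pot, and check them in a crop.

```bash
cat > h.py <<'E'
import numpy as np,cv2
from plant import ctrl
def unproj(n,d):
    c=ctrl.camera_info(n);K=c["camera_matrix"]
    v,u=np.indices(d.shape)
    X=np.stack([(u-K[0,2])/K[0,0]*d,(v-K[1,2])/K[1,1]*d,d],-1)
    return (X-c["t"])@c["R"]
def proj(n,P):
    c=ctrl.camera_info(n);q=(np.atleast_2d(P)@c["R"].T+c["t"])@c["camera_matrix"].T
    return q[:,:2]/q[:,2:]
E
python3 - <<'E'
from h import *
z=np.load("pics/top0.npz");p=z['p']
a=cv2.resize(p[170:310,365:455],None,fx=4,fy=4,interpolation=cv2.INTER_CUBIC)
b=cv2.resize(p[225:295,180:320],None,fx=3,fy=3,interpolation=cv2.INTER_CUBIC)
c=np.zeros((560,790,3),np.uint8);c[:560,:360]=a;c[:210,365:785]=b
z=np.load("pics/side0.npz");s=z['p']
e=cv2.resize(s[175:240,270:390],None,fx=3.5,fy=3.5,interpolation=cv2.INTER_CUBIC);c[220:220+e.shape[0],365:365+e.shape[1]]=e
cv2.imwrite("pics/crop0.png",c)
E
```

```text
(no output)
```

View pics/crop0.png

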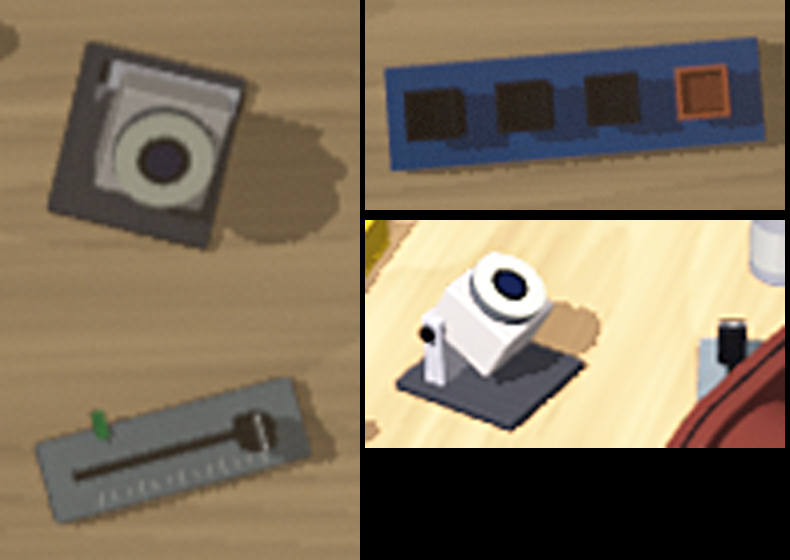

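The crop confirms all three: the grey dimmer has a black grip at its right end and a green pointer tip on the far side at about (390,279). The orange pot is in the rightmost pocket, and the camera head leans toward the robot. Next I measure them.

```bash
cat > meas.py <<'E'
from h import *
z=np.load("pics/top0.npz");p=z['p'];d=z['d'];W=unproj("top",d)
hsv=cv2.cvtColor(p,cv2.COLOR_BGR2HSV);H,S,V=[hsv[...,i].astype(int) for i in range(3)]
box=np.zeros(d.shape,bool)
def roi(r0,r1,c0,c1):
    m=np.zeros(d.shape,bool);m[r0:r1,c0:c1]=1;return m
def rect(P,name):
    (c,s,a)=cv2.minAreaRect((P[:,:2]*1000).astype(np.float32)); print(name,np.round(c,1),np.round(s,1),round(a,1),len(P))
Z=W[...,2]
print("table",np.median(Z[340:380,350:450]), Z[340:380,350:450].std())
m=roi(260,305,370,445)
rect(W[m&(Z>.01)],"dimmer all"); rect(W[m&(Z>.012)&(Z<.028)],"housing")
g=m&(Z>.045);rect(W[g],"grip");print(W[g].mean(0),np.median(W[g],0))
gr=m&(H>40)&(H<85)&(S>90);print("green",W[gr].round(4).tolist(), np.argwhere(gr).tolist())
m=roi(230,290,180,320); rect(W[m&(Z>.012)],"carrier"); print(np.median(Z[m&(Z>.012)]))
bl=m&(H>95)&(H<130)&(S>100);rect(W[bl&(Z>.012)],"blue");print("zblue",np.median(Z[bl]))
o=m&(H<20)&(S>130);rect(W[o&(Z>.05)],"pot rim");q=W[o&(Z>.055)];print(q.mean(0), np.percentile(Z[o],[1,10,50,90,99]))
m=roi(175,235,370,432);rect(W[m&(Z>.006)],"foot");rect(W[m&(Z>.006)&(Z<.02)],"foot low")
print(np.percentile(Z[m],[50,90,99]))
E
python3 meas.py
```

```text
table -0.0007793199040573367 0.058420395391389955
dimmer all [ 415.7 -174.1] [331.4 100.2] 89.4 1426
housing [ 420.9 -241.4] [ 71.8 190.2] 13.3 1318
grip [ 440.5 -156.4] [298.9  25.8] 84.5 86
[ 0.43359152 -0.25085682  0.24726526] [ 0.42902618 -0.29145249  0.05990083]
green [[0.4425, -0.1858, 0.0214], [0.4425, -0.1878, 0.0276], [0.4423, -0.1913, 0.0225], [0.4397, -0.1852, 0.0246], [0.4396, -0.1883, 0.0229], [0.4396, -0.1904, 0.0281], [0.4368, -0.1856, 0.0215], [0.4368, -0.1878, 0.0255], [0.4366, -0.1916, 0.0191], [0.4365, -0.1941, 0.0214], [0.434, -0.1849, 0.0257], [0.434, -0.1875, 0.0272], [0.4338, -0.1909, 0.0233], [0.4337, -0.1941, 0.0209], [0.4311, -0.1875, 0.0264], [0.431, -0.1905, 0.0251], [0.4311, -0.1927, 0.0297], [0.4281, -0.1882, 0.0208], [0.4282, -0.1901, 0.0274], [0.4279, -0.1939, 0.0207], [0.4255, -0.1897, 0.0295], [0.4253, -0.193, 0.0261]] [[273, 388], [273, 389], [273, 390], [274, 388], [274, 389], [274, 390], [275, 388], [275, 389], [275, 390], [275, 391], [276, 388], [276, 389], [276, 390], [276, 391], [277, 389], [277, 390], [277, 391], [278, 389], [278, 390], [278, 391], [279, 390], [279, 391]]
carrier [495.7 192.8] [100.1 399.9] 3.1 3922
0.025312103635099767
blue [494.4 191.9] [ 96.4 398.1] 3.1 2344
zblue 0.024641058647054275
pot rim [494.9 209.7] [ 45.3 298.1] 2.5 98
[0.498228   0.09047349 0.06408209] [0.00320267 0.00568214 0.02242134 0.06577174 0.06816672]
foot [ 611.5 -153.5] [182. 365.] 18.4 1860
foot low [ 644.8 -229.9] [167.  176.5] 0.1 844
[0.00599043 0.11107526 0.12538122]
```

```bash
cat > fit.py <<'E'
from h import *
from scipy.optimize import minimize
U=6
def boxpts(x,y,yaw,sx,sy,z0,z1):
    c,s=np.cos(yaw),np.sin(yaw);P=[]
    for z in(z0,z1):
        for a,b in((-1,-1),(-1,1),(1,1),(1,-1)):
            X,Y=a*sx/2,b*sy/2;P.append((x+c*X-s*Y,y+s*X+c*Y,z))
    return np.array(P)
def sil(n,P,off,shape):
    q=(proj(n,P)-np.array(off)+.5)*U
    im=np.zeros((shape[0]*U,shape[1]*U),np.uint8)
    cv2.fillConvexPoly(im,cv2.convexHull(np.round(q*16).astype(np.int32)),255,shift=4)
    return cv2.resize(im,(shape[1],shape[0]),interpolation=cv2.INTER_AREA)/255.
def fitbox(n,mask,roi,x0,dims,name):
    r0,r1,c0,c1=roi;m=mask[r0:r1,c0:c1].astype(float)
    f=lambda v:np.abs(sil(n,boxpts(v[0]/1000,v[1]/1000,np.radians(v[2]),*dims),(c0,r0),m.shape)-m).sum()
    best=None
    for k in range(4):
        v0=np.array(x0 if best is None else best.x)
        s=[10,4,2,1][k]
        r=minimize(f,v0,method="Nelder-Mead",options=dict(initial_simplex=[v0,v0+[s,0,0],v0+[0,s,0],v0+[0,0,s]],maxiter=300))
        if best is None or r.fun<best.fun:best=r
    print(name,n,best.x.round(2),"xor",round(best.fun,1),"of",m.sum());return best.x
def load(n,k):
    z=np.load(f"pics/{n}{k}.npz");p=z['p'];h=cv2.cvtColor(p,cv2.COLOR_BGR2HSV).astype(int)
    return p,z['d'],h[...,0],h[...,1],h[...,2]
E
python3 - <<'E'
from fit import *
p,d,H,S,V=load("top",0)
lab=cv2.cvtColor(p,cv2.COLOR_BGR2LAB).astype(int)
b=lab[...,2]
for q in [(200,340),(283,385),(290,400),(275,436),(215,385),(225,410),(245,280)]: print(q,p[q],lab[q])
E
```

```text
(200, 340) [ 91 125 150] [138 133 150]
(283, 385) [104 108 105] [115 126 130]
(290, 400) [119 124 123] [132 127 131]
(275, 436) [75 78 80] [ 85 128 130]
(215, 385) [59 64 72] [ 71 130 132]
(225, 410) [59 65 70] [ 71 129 132]
(245, 280) [107  71  55] [ 78 132 105]
```

```bash
python3 - <<'E'
from fit import *
for n in("top","side"):
    p,d,H,S,V=load(n,0);lab=cv2.cvtColor(p,cv2.COLOR_BGR2LAB).astype(int)
    if n=="top":
        m=lab[...,2]<139
        m=cv2.morphologyEx(m.astype(np.uint8),cv2.MORPH_OPEN,np.ones((3,3)))
        m=cv2.morphologyEx(m,cv2.MORPH_CLOSE,np.ones((7,7)))
        vis=p.copy();vis[m>0]=(0,0,255);cv2.imwrite("pics/mask0.png",cv2.resize(vis[170:310,365:455],None,fx=4,fy=4,interpolation=0))
        v=fitbox(n,m>0,(258,308,366,450),[420,-241,13],(.06,.19,0,.02),"dimmer")
    bl=(H>95)&(H<130)&(S>90)
    ro=(225,295,175,325) if n=="top" else (255,390,245,350)
    o=(H<20)&(S>130)&((np.indices(H.shape)[0]>0)); 
    w=cv2.morphologyEx((bl|(((lab[...,2]<139)|(lab[...,1]>150)))).astype(np.uint8),cv2.MORPH_OPEN,np.ones((3,3)))
    w=cv2.morphologyEx(w,cv2.MORPH_CLOSE,np.ones((9,9)))
    if n=="top": fitbox(n,w>0,ro,[495,192,3],(.1,.36,0,.025),"carrier")
    # orange rim
    o=((lab[...,1]>148)).astype(np.uint8)
    r2=(240,272,275,310) if n=="top" else (262,297,298,332)
    vis=p.copy();vis[o>0]=(0,255,0);vis[(w>0)&(o==0)]=(0,0,255)
    a=ro;cv2.imwrite(f"pics/maskc_{n}.png",cv2.resize(vis[a[0]:a[1],a[2]:a[3]],None,fx=4,fy=4,interpolation=0))
    fitbox(n,o>0,r2,[495,65,3],(.048,.048,.051 if n=="top" else .030,.065),"pot")
E
```

```text
dimmer top [ 414.55 -242.49   13.34] xor 65.0 of 1396.0
carrier top [493.8  211.76   3.01] xor 365.3 of 4265.0
pot top [501.53  84.72   1.82] xor 230.2 of 78.0
pot side [502.1   86.07   7.12] xor 44.7 of 406.0
```

View pics/mask0.png

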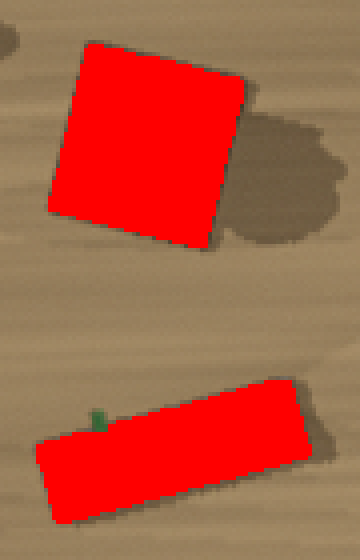

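View pics/maskc_top.png

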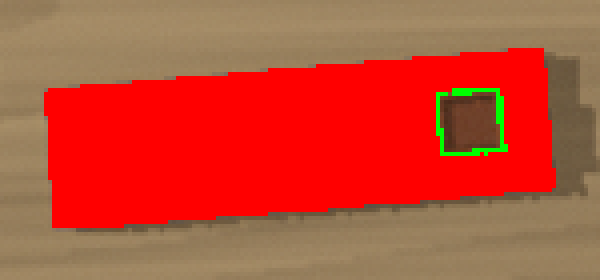

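View pics/maskc_side.png

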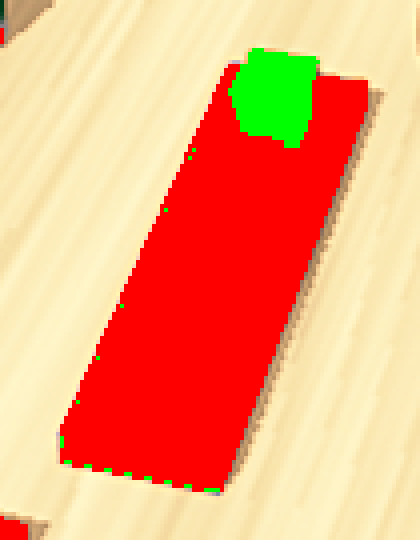

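```bash
python3 - <<'E'
from fit import *
from scipy.ndimage import binary_fill_holes as bf
n="top"
p,d,H,S,V=load(n,0);lab=cv2.cvtColor(p,cv2.COLOR_BGR2LAB).astype(int)
w=bf(cv2.morphologyEx(((lab[...,2]<139)|(lab[...,1]>141)).astype(np.uint8),cv2.MORPH_OPEN,np.ones((3,3))))
c=fitbox(n,w,(225,295,175,325),[495,211,3],(.1,.36,0,.025),"carrier")
a=np.radians(c[2]);print("pocket",c[0]+127.5*np.sin(a),c[1]-127.5*np.cos(a))
o=bf(lab[...,1]>141);fitbox(n,o,(240,272,275,310),[501,85,3],(.048,.048,.051,.065),"pot")
# foot: bottom-plate; mask polluted by head (projects inside?) 
m=cv2.morphologyEx((lab[...,2]<139).astype(np.uint8),cv2.MORPH_OPEN,np.ones((3,3)))
m=bf(cv2.morphologyEx(m,cv2.MORPH_CLOSE,np.ones((7,7))))
fitbox(n,m,(172,240,368,436),[600,-235,-15],(.13,.12,0,.012),"foot 130x")
fitbox(n,m,(172,240,368,436),[600,-235,-15],(.12,.13,0,.012),"foot 120x")
# lamp ring ellipse / lens
for n,roi in(("top",(180,232,380,428)),("side",(180,215,290,330))):
    p,d,H,S,V=load(n,0);W=unproj(n,d)
    r0,r1,c0,c1=roi;crop=p[r0:r1,c0:c1]
    cv2.imwrite(f"pics/lens_{n}.png",cv2.resize(crop,None,fx=12,fy=12,interpolation=0))
    g=V[r0:r1,c0:c1];print(n,np.percentile(g,[5,50,95]))
E
python3 - <<'E'
import cv2,numpy as np
a=cv2.imread("pics/lens_top.png");b=cv2.imread("pics/lens_side.png");print(a.shape,b.shape)
a=cv2.resize(a,None,fx=.6,fy=.6);b=cv2.resize(b,None,fx=.8,fy=.8);c=np.zeros((max(a.shape[0],b.shape[0]),a.shape[1]+b.shape[1],3),np.uint8)
c[:a.shape[0],:a.shape[1]]=a;c[:b.shape[0],a.shape[1]:]=b;cv2.imwrite("pics/lens.png",c);print(c.shape)
E
```

```text
carrier top [493.77 211.76   3.01] xor 129.4 of 4501.0
pocket 500.4605366854296 84.43965819921566
pot top [500.59  85.36   2.75] xor 18.5 of 315.0
foot 130x top [ 637.19 -233.22  -15.94] xor 96.6 of 1788.0Traceback (most recent call last):
  File "<stdin>", line 13, in <module>
  File "fit.py", line 22, in fitbox
    r=minimize(f,v0,method="Nelder-Mead",options=dict(initial_simplex=[v0,v0+[s,0,0],v0+[0,s,0],v0+[0,0,s]],maxiter=300))
    res = _minimize_neldermead(fun, x0, args, callback, bounds=bounds,
                               **options)
    fxcc = func(xcc)
    fx = function(np.copy(x), *(wrapper_args + args))
  File "fit.py", line 17, in <lambda>
    f=lambda v:np.abs(sil(n,boxpts(v[0]/1000,v[1]/1000,np.radians(v[2]),*dims),(c0,r0),m.shape)-m).sum()
                      ~~~^^^^^^^^^^^^^^^^^^^^^^^^^^^^^^^^^^^^^^^^^^^^^^^^^^^^^^^^^^^^^^^^^^^^^^
  File "fit.py", line 11, in sil
    q=(proj(n,P)-np.array(off)+.5)*U
       ~~~~^^^^^
  File "h.py", line 9, in proj
    c=ctrl.camera_info(n);q=(np.atleast_2d(P)@c["R"].T+c["t"])@c["camera_matrix"].T
ValueError: time passes only in moves, steps and waits
[ WARN:0@0.012] global loadsave.cpp:275 findDecoder imread_('pics/lens_top.png'): can't open/read file: check file path/integrity
[ WARN:0@0.013] global loadsave.cpp:275 findDecoder imread_('pics/lens_side.png'): can't open/read file: check file path/integrity
Traceback (most recent call last):
AttributeError: 'NoneType' object has no attribute 'shape'
```

```bash
python3 - <<'E'
from plant import ctrl
import pickle
print(ctrl.sense()["time"])
pickle.dump({n:ctrl.camera_info(n) for n in("top","side")},open("cam.pkl","wb"))
E
sed -i 's/^from plant import ctrl/import pickle\nCAM=pickle.load(open("cam.pkl","rb"))/; s/ctrl.camera_info(n)/CAM[n]/' h.py
cat > lens.py <<'E'
from fit import *
ims=[]
for n,roi in(("top",(180,232,380,428)),("side",(180,215,290,330))):
    p,d,H,S,V=load(n,0)
    r0,r1,c0,c1=roi;crop=p[r0:r1,c0:c1]
    ims.append(cv2.resize(crop,None,fx=9,fy=9,interpolation=0))
a,b=ims;c=np.zeros((max(a.shape[0],b.shape[0]),a.shape[1]+b.shape[1],3),np.uint8)
c[:a.shape[0],:a.shape[1]]=a;c[:b.shape[0],a.shape[1]:]=b;cv2.imwrite("pics/lens.png",c);print(c.shape)
p,d,H,S,V=load("top",0);lab=cv2.cvtColor(p,cv2.COLOR_BGR2LAB).astype(int)
m=cv2.morphologyEx((lab[...,2]<139).astype(np.uint8),cv2.MORPH_OPEN,np.ones((3,3)))
m=cv2.morphologyEx(m,cv2.MORPH_CLOSE,np.ones((7,7)))
fitbox("top",m,(172,240,368,436),[637,-233,-16],(.13,.12,0,.012),"foot 130x")
fitbox("top",m,(172,240,368,436),[637,-233,-16],(.12,.13,0,.012),"foot 120x")
E
python3 lens.py
```

```text
0.1
(468, 792, 3)
foot 130x top [ 637.   -233.55  -16.1 ] xor 98.0 of 1788.0
foot 120x top [ 637.22 -229.58  -17.53] xor 258.8 of 1788.0
```

View pics/lens.png

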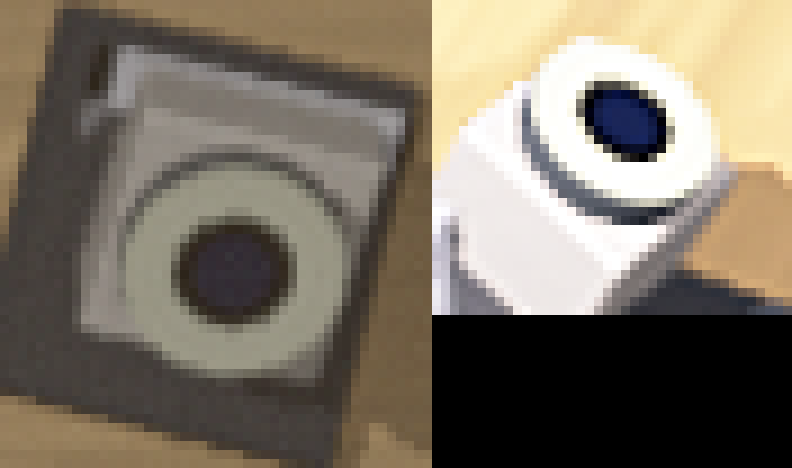

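```bash
cat > lens2.py <<'E'
from fit import *
from scipy.optimize import least_squares
obs={}
for n,roi,c in(("top",(180,232,380,428),(405.4,209.7)),("side",(180,215,290,330),(310.9,192.8))):
    p,d,H,S,V=load(n,0);r0,r1,c0,c1=roi
    g=cv2.resize(p[r0:r1,c0:c1],None,fx=8,fy=8,interpolation=cv2.INTER_CUBIC)
    y=cv2.cvtColor(g,cv2.COLOR_BGR2GRAY)
    m=(y<(100 if n=="top" else 150)).astype(np.uint8)
    k,L,st,ce=cv2.connectedComponentsWithStats(m)
    l=L[int((c[1]-r0+.5)*8),int((c[0]-c0+.5)*8)]
    print(n,"lens comp",st[l],ce[l])
    cs,_=cv2.findContours((L==l).astype(np.uint8),cv2.RETR_EXTERNAL,cv2.CHAIN_APPROX_NONE)
    e=cv2.fitEllipse(cs[0]);obs[n]=np.array([(ce[l][0]+.5)/8-.5+c0,(ce[l][1]+.5)/8-.5+r0]);print(obs[n],np.array(e[1])/8,e[2])
rays={}
for n in obs:
    C=CAM[n];o=-C["R"].T@C["t"];dv=C["R"].T@np.linalg.inv(C["camera_matrix"])@np.r_[obs[n],1]
    rays[n]=o+dv*(.110-o[2])/dv[2];print(n,"lens at z=.11",rays[n].round(4))
r=least_squares(lambda X:np.r_[(proj("top",X)-obs["top"])[0]/446,(proj("side",X)-obs["side"])[0]/621],[.62,-.24,.11]);print("triang",r.x.round(4),r.fun.round(4))
P=np.load("pics/top0.npz");W=unproj("top",P['d']);print("depth lens",np.median(W[207:213,403:409].reshape(-1,3),0))
P=np.load("pics/side0.npz");W=unproj("side",P['d']);print("depth lens side",np.median(W[190:196,308:314].reshape(-1,3),0))
# ring plane normal from depth
for n,roi in(("top",(190,228,388,425)),("side",(182,206,298,324))):
    p,d,H,S,V=load(n,0);W=unproj(n,d);r0,r1,c0,c1=roi
    Q=W[r0:r1,c0:c1].reshape(-1,3);lens=r.x
    Q=Q[(np.linalg.norm(Q-lens,axis=1)<.034)]
    for _ in range(6):
        c=Q.mean(0);N=np.linalg.svd(Q-c,full_matrices=False)[2][2];N*=np.sign(N[2]);e=(Q-c)@N;Q=Q[abs(e)<.006] if (abs(e)<.006).sum()>30 else Q
    print(n,"normal",N.round(3),"tilt",np.degrees(np.arccos(N[2])).round(1),"az",np.degrees(np.arctan2(N[1],N[0])).round(1),len(Q),c.round(4))
E
python3 lens2.py
```

```text
top lens comp [ 153  194  108   97 8150] [207.27337423 241.49595092]
[405.47167178 209.74949387] [11.94207573 13.35135937] 84.70352172851562
side lens comp [ 129   72   84   73 4418] [171.10593029 107.35989135]
[310.95074129 192.98248642] [ 7.80228949 11.02673817] 124.9100570678711
top lens at z=.11 [ 0.6123 -0.2269  0.11  ]
side lens at z=.11 [ 0.613 -0.228  0.11 ]
triang [ 0.6122 -0.2267  0.1109] [-0.     -0.0001  0.0001  0.    ]
depth lens [ 0.61299686 -0.22673758  0.11260611]
depth lens side [ 0.61378628 -0.22688457  0.11289722]
top normal [-0.484  0.137  0.864] tilt 30.2 az 164.2 453 [ 0.6138 -0.2268  0.1117]
side normal [-0.506  0.137  0.851] tilt 31.7 az 164.8 222 [ 0.6128 -0.2247  0.1122]
```

```bash
cat > dim.py <<'E'
from fit import *
import sys
k=sys.argv[1]
p,d,H,S,V=load("top",k)
lab=cv2.cvtColor(p,cv2.COLOR_BGR2LAB).astype(int)
yaw=np.radians(13.3);C=np.array([.4145,-.2425])
ax=np.array([np.cos(yaw),np.sin(yaw)]);ay=np.array([-np.sin(yaw),np.cos(yaw)])
def atz(uv,z):
    c=CAM["top"];o=-c["R"].T@c["t"];dv=c["R"].T@np.linalg.inv(c["camera_matrix"])@np.r_[uv,1];return o+dv*(z-o[2])/dv[2]
r0,r1,c0,c1=262,303,370,445
gm=(lab[...,1]<118)
q=np.argwhere(gm[r0:r1,c0:c1])+[r0,c0];uv=q[:,::-1].mean(0);X=atz(uv,.025)
rel=(X[:2]-C);print("pointer px",uv,len(q),X.round(4),"across",rel@ax,"along",rel@ay)
# weighted greenness
w=np.clip(125-lab[...,1],0,None)[r0:r1,c0:c1].astype(float);ii=np.indices(w.shape)
near=np.hypot(ii[0]+r0-uv[1],ii[1]+c0-uv[0])<6;w*=near
P=np.array([atz((x+c0,y+r0),.025)[:2]-C for y,x in zip(*np.nonzero(w))]);ww=w[w>0]
print("weighted along",np.average(P@ay,weights=ww),"across",np.average(P@ax,weights=ww),"across range",np.percentile(P@ax,[2,98]))
al=P@ay;ac=P@ax;
# grip : view crop
cv2.imwrite(f"pics/dim{k}.png",cv2.resize(p[r0:r1,c0:c1],None,fx=10,fy=10,interpolation=0))
g=(V<60)
W=unproj("top",d);Q=np.argwhere((W[...,2]>.045)&(W[...,2]<.075)&(np.abs((W[...,:2]-C)@ax)<.03)&(np.abs((W[...,:2]-C)@ay)<.09))
uv=Q[:,::-1].mean(0);X=atz(uv,.06);print("grip depth px",uv,len(Q),X,"across",(X[:2]-C)@ax,"along",(X[:2]-C)@ay)
E
python3 dim.py 0
```

```text
pointer px [389.6  276.08] 25 [ 0.4337 -0.1895  0.025 ] across 0.030834229800565483 along 0.04716336964679067
weighted along 0.046983580701671426 across 0.031011736673418857 across range [0.01952433 0.04200529]
grip depth px [429.09589041 277.45205479] 73 [ 0.42757492 -0.29367477  0.06      ] across 0.0009514913579442821 along -0.0528100820249891
```

View pics/dim0.png

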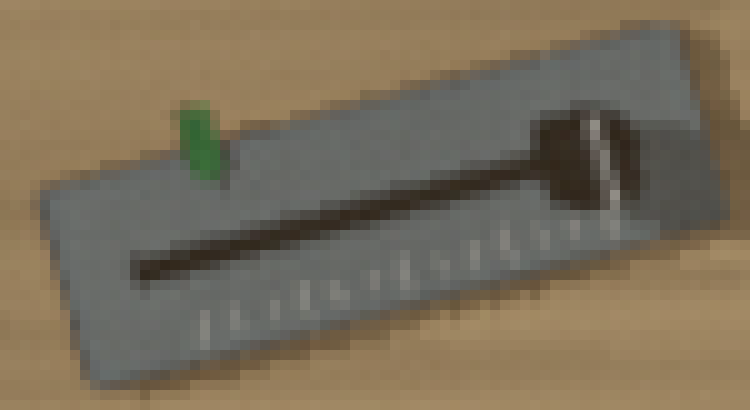

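```bash
cat > go.py <<'E'
import numpy as np,sys
from plant import ctrl
from scipy.spatial.transform import Rotation as Rr
def tgt(p,R):
    """offset in present tool axes, then turn in tool axes"""
    s=ctrl.sense();R0=s["orientation"];t=np.array(p)-s["tcp_pos"]
    print("t",round(s["time"],2),"tcp",s["tcp_pos"].round(4),"open",round(s["opening"],4),"F",s["wrist_force"].round(1))
    o=R0.T@t
    w=np.degrees(Rr.from_matrix(R0.T@R).as_rotvec())
    print("offset",o.round(4),np.linalg.norm(o).round(3),"turn",w.round(2),"offset after turn",(np.array(R).T@t).round(4), "q",s["joint_pos"].round(2))
def down(yaw):
    c,s=np.cos(np.radians(yaw)),np.sin(np.radians(yaw));z=np.array([c,s,0]);y=np.array([0,0,-1.]);return np.c_[np.cross(y,z),y,z]
E
python3 -m crank '[{"turn":[0,0,0],"offset":[0.034,0,-0.024],"fingers":-1},{"turn":[0,0,0],"offset":[0.034,0,-0.024],"fingers":-1},{"turn":[0,0,0],"offset":[0.034,0,-0.024],"fingers":-1},{"turn":[0,0,0],"offset":[0.034,0,-0.024],"fingers":-1},{"turn":[0,0,0],"offset":[0.034,0,-0.024],"fingers":-1},{"turn":[0,0,0],"offset":[0.034,0,-0.024],"fingers":-1},{"turn":[0,0,0],"offset":[0.034,0,-0.024],"fingers":-1},{"turn":[0,0,0],"offset":[0.034,0,-0.024],"fingers":-1},{"turn":[0,0,0],"offset":[0.034,0,-0.024],"fingers":-1},{"turn":[0,0,0],"offset":[0.034,0,-0.024],"fingers":-1}]'
python3 - <<'E'
from go import *
tgt([.4276,-.294,.16],down(13.3))
E
```

```text
time: 0.93
tcp_pos: [0.4367, 0.2695, 0.2561]
orientation: [[0.958, -0.0, 0.287], [-0.287, -0.0, 0.958], [-0.0, -1.0, -0.0]]
wrist_force: [0.2, 1.1, -0.1]
opening: 0.0854
t 0.93 tcp [0.4367 0.2695 0.2561] open 0.0854 F [ 0.2  1.1 -0.1]
offset [ 0.1528  0.0961 -0.5424] 0.572 turn [ 1.000e-02  6.005e+01 -1.000e-02] offset after turn [ 0.5463  0.0961 -0.1385] q [ 0.4  -0.05  1.81  0.    1.38 -0.88]
```

```bash
python3 -m crank '[{"turn":[0,0,0],"offset":[0.011,0.004,-0.0395],"fingers":-1},{"turn":[0,0,0],"offset":[0.011,0.004,-0.0395],"fingers":-1},{"turn":[0,0,0],"offset":[0.011,0.004,-0.0395],"fingers":-1},{"turn":[0,0,0],"offset":[0.011,0.004,-0.0395],"fingers":-1},{"turn":[0,0,0],"offset":[0.011,0.004,-0.0395],"fingers":-1},{"turn":[0,0,0],"offset":[0.011,0.004,-0.0395],"fingers":-1},{"turn":[0,0,0],"offset":[0.011,0.004,-0.0395],"fingers":-1},{"turn":[0,0,0],"offset":[0.011,0.004,-0.0395],"fingers":-1},{"turn":[0,0,0],"offset":[0.011,0.004,-0.0395],"fingers":-1},{"turn":[0,0,0],"offset":[0.011,0.004,-0.0395],"fingers":-1}]'
python3 -m crank '[{"turn":[0,6.67,0],"offset":[0,0,0],"fingers":-1},{"turn":[0,6.67,0],"offset":[0,0,0],"fingers":-1},{"turn":[0,6.67,0],"offset":[0,0,0],"fingers":-1},{"turn":[0,6.67,0],"offset":[0,0,0],"fingers":-1},{"turn":[0,6.67,0],"offset":[0,0,0],"fingers":-1},{"turn":[0,6.67,0],"offset":[0,0,0],"fingers":-1},{"turn":[0,6.67,0],"offset":[0,0,0],"fingers":-1},{"turn":[0,6.67,0],"offset":[0,0,0],"fingers":-1},{"turn":[0,6.67,0],"offset":[0,0,0],"fingers":-1}]'
python3 - <<'E'
from go import *
tgt([.4276,-.294,.057],down(13.3))
E
```

```text
time: 1.77
tcp_pos: [0.4275, -0.1405, 0.216]
orientation: [[0.958, 0.0, 0.287], [-0.287, 0.0, 0.958], [0.0, -1.0, 0.0]]
wrist_force: [0.7, 0.3, 0.7]
opening: 0.0857
time: 2.52
tcp_pos: [0.4279, -0.1385, 0.2159]
orientation: [[0.225, -0.001, 0.974], [-0.974, 0.0, 0.225], [-0.001, -1.0, -0.001]]
wrist_force: [0.8, -0.4, -0.1]
opening: 0.0852
t 2.52 tcp [ 0.4279 -0.1385  0.2159] open 0.0852 F [ 0.8 -0.4 -0.1]
offset [ 0.1516  0.1588 -0.0351] 0.222 turn [ 0.04 -0.32 -0.03] offset after turn [ 0.1513  0.1589 -0.0361] q [-0.49 -0.18  2.01 -0.    1.31 -0.72]
```

```bash
python3 -m crank '[{"turn":[0,0,0],"offset":[0.0303,0.006,-0.007],"fingers":-1},{"turn":[0,0,0],"offset":[0.0303,0.006,-0.007],"fingers":-1},{"turn":[0,0,0],"offset":[0.0303,0.006,-0.007],"fingers":-1},{"turn":[0,0,0],"offset":[0.0303,0.006,-0.007],"fingers":-1},{"turn":[0,0,0],"offset":[0.0303,0.006,-0.007],"fingers":-1},{"turn":[0,0,0],"offset":[0,0.035,0],"fingers":-1},{"turn":[0,0,0],"offset":[0,0.035,0],"fingers":-1},{"turn":[0,0,0],"offset":[0,0.025,0],"fingers":-1},{"turn":[0,0,0],"offset":[0,0,0],"fingers":-1}]' 20
python3 - <<'E'
from go import *
tgt([.4276,-.294,.057],down(13.3))
import cv2
a,_=ctrl.capture("top");b,_=ctrl.capture("side")
c=np.hstack([cv2.resize(a[230:330,350:460],None,fx=4,fy=4),cv2.resize(b[150:290,330:430],None,fx=2.857,fy=2.857)[:400]]);cv2.imwrite("pics/g1.png",c);print(c.shape)
E
```

```text
time: 3.27
tcp_pos: [0.4252, -0.291, 0.0851]
orientation: [[0.229, -0.008, 0.973], [-0.973, 0.008, 0.229], [-0.01, -1.0, -0.006]]
wrist_force: [-0.9, 1.2, -0.1]
opening: 0.0854
t 3.27 tcp [ 0.4252 -0.291   0.0851] open 0.0854 F [-0.9  1.2 -0.1]
offset [0.0038 0.028  0.0018] 0.028 turn [ 0.37 -0.03 -0.56] offset after turn [0.0035 0.0281 0.0017] q [-0.75  0.16  1.94  0.    1.05 -0.98]
(400, 726, 3)
```

View pics/g1.png

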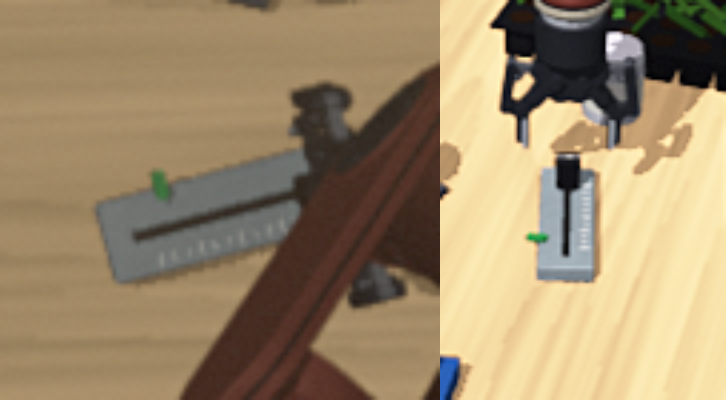

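The gripper straddles the black grip: the side inset shows the grip at (568,170) between the fingers. I lower it onto the grip.

```bash
python3 -m crank '[{"turn":[0,0,0],"offset":[0.003,0.014,0.001],"fingers":-1},{"turn":[0,0,0],"offset":[0,0.013,0],"fingers":-1},{"turn":[0,0,0],"offset":[0,0,0],"fingers":-0.5},{"turn":[0,0,0],"offset":[0,0,0],"fingers":0.2}]' 20
python3 - <<'E'
from go import *
tgt([.4276,-.294,.057],down(13.3))
E
```

```text
time: 3.7
tcp_pos: [0.4315, -0.2972, 0.066]
orientation: [[0.231, 0.001, 0.973], [-0.973, -0.001, 0.231], [0.001, -1.0, 0.001]]
wrist_force: [0.7, -0.5, 0.3]
opening: 0.0635
t 3.7 tcp [ 0.4315 -0.2972  0.066 ] open 0.0635 F [ 0.7 -0.5  0.3]
offset [-0.0041  0.009  -0.003 ] 0.01 turn [-0.05  0.03  0.08] offset after turn [-0.0041  0.009  -0.003 ] q [-0.75  0.21  1.93 -0.    1.   -0.99]
```

```bash
python3 -m crank '[{"turn":[0,0,0],"offset":[-0.004,0.008,-0.003],"fingers":0},{"turn":[0,0,0],"offset":[0,0,0],"fingers":0},{"turn":[0,0,0],"offset":[0,0,0],"fingers":0}]' 20
python3 - <<'E'
from go import *
tgt([.4276,-.294,.057],down(13.3))
E
```

```text
time: 3.95
tcp_pos: [0.4268, -0.2934, 0.0567]
orientation: [[0.23, 0.0, 0.973], [-0.973, -0.0, 0.23], [0.0, -1.0, 0.0]]
wrist_force: [1.1, -0.7, 0.4]
opening: 0.0427
t 3.95 tcp [ 0.4268 -0.2934  0.0567] open 0.0427 F [ 1.1 -0.7  0.4]
offset [ 0.0008 -0.0003  0.0007] 0.001 turn [-0.01  0.02  0.01] offset after turn [ 0.0008 -0.0003  0.0007] q [-0.75  0.21  1.95 -0.    0.98 -0.99]
```

```bash
python3 -m crank '[{"turn":[0,0,0],"offset":[0,0,0],"fingers":0.4},{"turn":[0,0,0],"offset":[0,0,0],"fingers":0.7},{"turn":[0,0,0],"offset":[0,0,0],"fingers":1},{"turn":[0,0,0],"offset":[0,0,0],"fingers":1},{"turn":[0,0,0],"offset":[0,0,0],"fingers":1},{"turn":[0,0,0],"offset":[0,0,0],"fingers":1}]' 20
python3 - <<'E'
from go import *
tgt([.4276,-.294,.057],down(13.3))
import cv2
b,_=ctrl.capture("side")
cv2.imwrite("pics/g2.png",cv2.resize(b[150:290,330:430],None,fx=4,fy=4))
E
```

```text
time: 4.45
tcp_pos: [0.4257, -0.2941, 0.057]
orientation: [[0.231, -0.003, 0.973], [-0.973, -0.0, 0.231], [-0.0, -1.0, -0.003]]
wrist_force: [-8.1, -0.3, 7.2]
opening: 0.0256
t 4.45 tcp [ 0.4257 -0.2941  0.057 ] open 0.0256 F [-8.1 -0.3  7.2]
offset [0.0003 0.     0.0019] 0.002 turn [ 0.15  0.03 -0.02] offset after turn [0.0003 0.     0.0019] q [-0.76  0.21  1.95 -0.    0.98 -0.99]
```

View pics/g2.png

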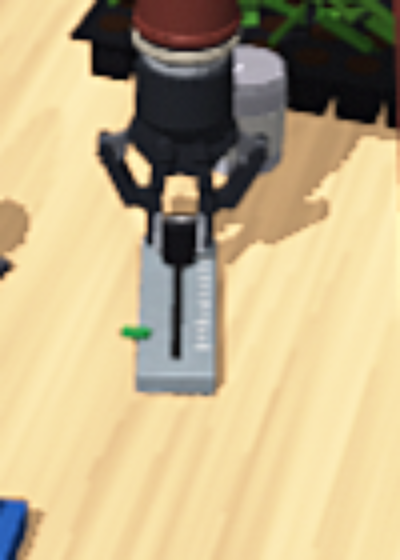

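```bash
python3 -m crank '[{"turn":[0,0,0],"offset":[-0.015,0,-0.001],"fingers":1},{"turn":[0,0,0],"offset":[-0.02,0,0],"fingers":1},{"turn":[0,0,0],"offset":[-0.02,0,0],"fingers":1},{"turn":[0,0,0],"offset":[-0.02,0,0],"fingers":1},{"turn":[0,0,0],"offset":[-0.015,0,0],"fingers":1},{"turn":[0,0,0],"offset":[-0.01,0,0],"fingers":1},{"turn":[0,0,0],"offset":[0,0,0],"fingers":1},{"turn":[0,0,0],"offset":[0,0,0],"fingers":1}]' 20
python3 - <<'E'
from go import *
p0=np.array([.4257,-.2941,.057])
tgt(p0,down(13.3))
import cv2
b,_=ctrl.capture("side");a,_=ctrl.capture("top")
c=np.hstack([cv2.resize(a[230:330,350:460],None,fx=4,fy=4),cv2.resize(b[150:290,330:430],None,fx=2.857,fy=2.857)[:400]]);cv2.imwrite("pics/g3.png",c)
E
```

```text
time: 5.17
tcp_pos: [0.4023, -0.1962, 0.0571]
orientation: [[0.231, -0.001, 0.973], [-0.973, -0.0, 0.231], [-0.0, -1.0, -0.001]]
wrist_force: [-6.4, 0.1, 7.1]
opening: 0.0256
t 5.17 tcp [ 0.4023 -0.1962  0.0571] open 0.0256 F [-6.4  0.1  7.1]
offset [1.007e-01 1.000e-04 1.000e-04] 0.101 turn [ 0.08  0.08 -0.  ] offset after turn [1.007e-01 1.000e-04 2.000e-04] q [-0.63  0.05  2.13 -0.    0.96 -0.86]
```

View pics/g3.png

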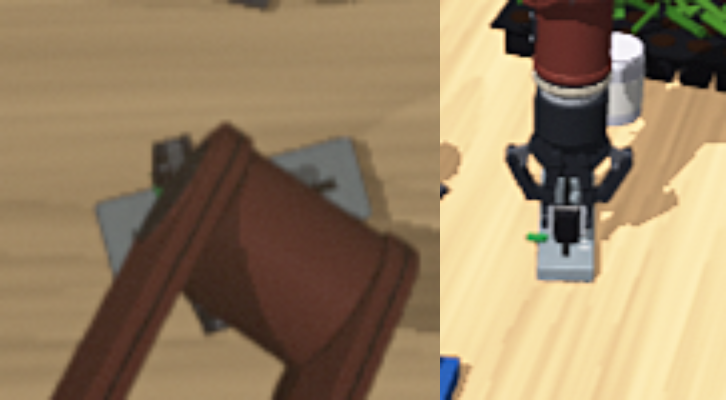

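```bash
python3 -m crank '[{"turn":[0,0,0],"offset":[0,0,0],"fingers":0.4},{"turn":[0,0,0],"offset":[0,0,0],"fingers":0},{"turn":[0,0,0],"offset":[0,0,0],"fingers":0},{"turn":[0,0,0],"offset":[0,0,0],"fingers":0},{"turn":[0,0,0],"offset":[0,-0.02,0],"fingers":0},{"turn":[0,0,0],"offset":[0,-0.035,0],"fingers":0},{"turn":[0,0,0],"offset":[0,-0.04,0],"fingers":-0.5},{"turn":[0,0,0],"offset":[0,-0.03,0],"fingers":-1},{"turn":[0,0,0],"offset":[0,0,0],"fingers":-1}]' 20
python3 - <<'E'
from go import *
tgt([.5006,.085,.16],down(3))
E
```

```text
time: 6.02
tcp_pos: [0.4065, -0.199, 0.1885]
orientation: [[0.23, 0.01, 0.973], [-0.973, -0.007, 0.23], [0.009, -1.0, 0.008]]
wrist_force: [0.6, -0.8, 0.1]
opening: 0.0768
t 6.02 tcp [ 0.4065 -0.199   0.1885] open 0.0768 F [ 0.6 -0.8  0.1]
offset [-0.2549  0.0274  0.1567] 0.3 turn [-0.51 10.32  0.49] offset after turn [-0.2786  0.0285  0.1088] q [-0.63 -0.15  2.04  0.    1.24 -0.86]
```

```bash
python3 -m crank '[{"turn":[0,0,0],"offset":[-0.03,0,0.019],"fingers":-1},{"turn":[0,0,0],"offset":[-0.03,0,0.019],"fingers":-1},{"turn":[0,0,0],"offset":[-0.03,0,0.019],"fingers":-1},{"turn":[0,0,0],"offset":[-0.03,0,0.019],"fingers":-1},{"turn":[0,0,0],"offset":[-0.03,0,0.019],"fingers":-1},{"turn":[0,0,0],"offset":[-0.03,0,0.019],"fingers":-1},{"turn":[0,0,0],"offset":[-0.03,0,0.019],"fingers":-1},{"turn":[0,0,0],"offset":[-0.03,0,0.019],"fingers":-1},{"turn":[0,5.1,0],"offset":[-0.01,0,0.004],"fingers":-1},{"turn":[0,5.2,0],"offset":[0,0,0],"fingers":-1}]' 20
python3 -m crank '[{"turn":[0,0,0],"offset":[0,0,0],"fingers":-1},{"turn":[0,0,0],"offset":[0,0,0],"fingers":-1}]' 
python3 - <<'E'
from go import *
tgt([.5006,.085,.16],down(3))
p,d=ctrl.capture("top");np.savez("pics/top1.npz",p=p,d=d)
import cv2;cv2.imwrite("pics/top1.png",p)
p,d=ctrl.capture("side");np.savez("pics/side1.npz",p=p,d=d);cv2.imwrite("pics/side1.png",p)
E
python3 dim.py 1
```

```text
time: 6.85
tcp_pos: [0.4974, 0.0858, 0.1807]
orientation: [[0.052, -0.0, 0.999], [-0.999, 0.001, 0.052], [-0.001, -1.0, -0.0]]
wrist_force: [-0.6, -0.5, -0.6]
opening: 0.0854
time: 7.02
tcp_pos: [0.4969, 0.0829, 0.1807]
orientation: [[0.056, -0.001, 0.998], [-0.998, -0.0, 0.056], [0.0, -1.0, -0.001]]
wrist_force: [-0.6, -0.6, -0.0]
opening: 0.0853
t 7.02 tcp [0.4969 0.0829 0.1807] open 0.0853 F [-0.6 -0.6 -0. ]
offset [-0.0019  0.0207  0.0038] 0.021 turn [0.04 0.19 0.  ] offset after turn [-0.0019  0.0207  0.0038] q [ 0.01 -0.    1.91 -0.    1.23 -0.05]
pointer px [389.66666667 275.80952381] 21 [ 0.4344 -0.1897  0.025 ] across 0.03152726850544657 along 0.046773845461364275
weighted along 0.04687688389065087 across 0.03108928892358359 across range [0.01949489 0.04203479]
grip depth px [394.46478873 286.56338028] 71 [ 0.40521653 -0.19690843  0.06      ] across 0.001453847804838379 along 0.04650441421105493
```

View pics/dim1.png

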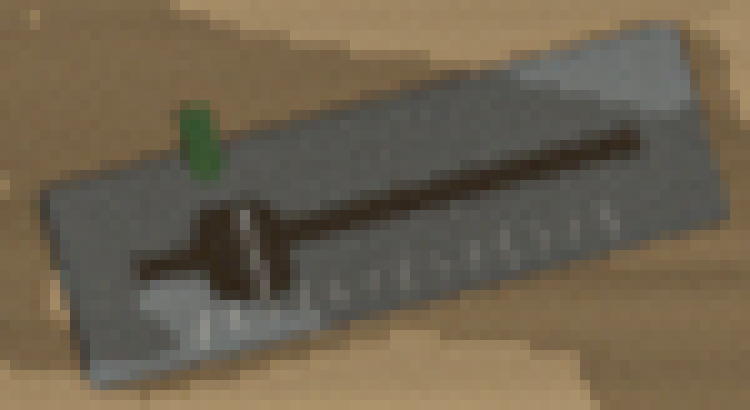

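View pics/top1.png

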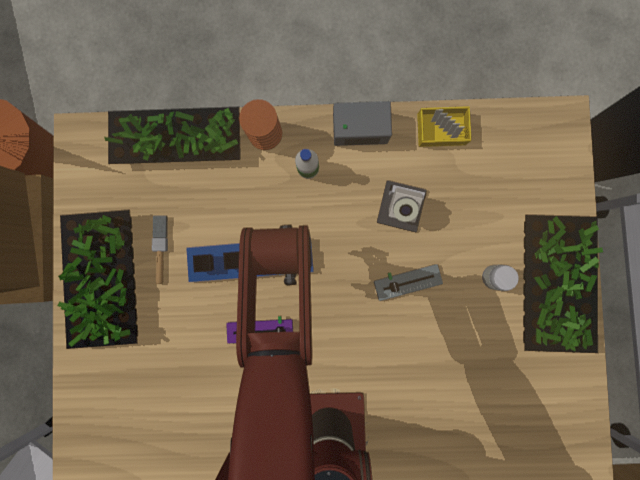

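```bash
python3 - <<'E'
from fit import *
p=np.load("pics/side1.npz")['p']
yaw=np.radians(13.3);C=np.array([.4145,-.2425]);ax=np.array([np.cos(yaw),np.sin(yaw)]);ay=np.array([-np.sin(yaw),np.cos(yaw)])
r0,c0=200,355
im=cv2.resize(p[r0:260,c0:415],None,fx=10,fy=10,interpolation=cv2.INTER_CUBIC)
def pt(a,b,z): return np.r_[C+a*ax+b*ay,z]
def px(P): return (proj("side",P)-[c0,r0]+.5)*10
b=.047
top=[pt(sx*.013,b+sy*.010,.06) for sx,sy in((-1,-1),(-1,1),(1,1),(1,-1))]
cv2.polylines(im,[px(np.array(top)).astype(int)],True,(0,0,255),1)
ptr=[pt(.024,b,.025),pt(.042,b-.005,.025),pt(.042,b+.005,.025)]
cv2.polylines(im,[px(np.array(ptr)).astype(int)],True,(255,0,255),1)
hs=[pt(sx*.03,sy*.095,.02) for sx,sy in((-1,-1),(-1,1),(1,1),(1,-1))]
cv2.polylines(im,[px(np.array(hs)).astype(int)],True,(255,255,0),1)
cv2.imwrite("pics/sd.png",im)
E
```

```text
(no output)
```

View pics/sd.png

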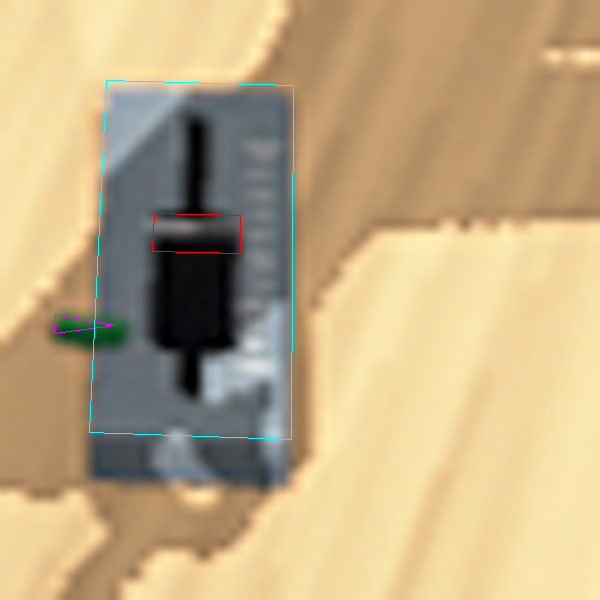

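```bash
cat > prof.py <<'E'
from fit import *
import sys
from scipy.ndimage import map_coordinates
yaw=np.radians(13.3);C=np.array([.4145,-.2425]);ax=np.array([np.cos(yaw),np.sin(yaw)]);ay=np.array([-np.sin(yaw),np.cos(yaw)])
def prof(n,k,z,bs,As,chan=None):
    p=np.load(f"pics/{n}{k}.npz")['p'].astype(float)
    g=p.mean(-1) if chan is None else p[...,1]-p[...,[0,2]].mean(-1)
    out=[]
    for a in As:
        P=np.array([np.r_[C+a*ax+b*ay,z] for b in bs]);q=proj(n,P);out.append(map_coordinates(g,[q[:,1],q[:,0]],order=1))
    return np.mean(out,0)
def cross(bs,f,up):
    lo,hi=f.min(),f.max();t=(lo+hi)/2
def pr(name,bs,f): print(name,' '.join(f"{b*1000:.0f}:{v:.0f}" for b,v in zip(bs,f)))
for n in("top","side"):
    for z in(.06,.02):
        bs=np.arange(.022,.084,.002);A=[-.011,-.009,-.007,.007,.009]
        pr(f"{n} z{z}",bs,prof(n,1,z,bs,A))
    bs=np.arange(.032,.062,.001);f=prof(n,1,.025,bs,np.linspace(.028,.040,7),1);f=np.clip(f-5,0,None);print(n,"pointer centroid",(bs*f).sum()/f.sum()); f0=prof(n,0,.025,bs,np.linspace(.028,.04,7),1);f0=np.clip(f0-5,0,None);print("before",(bs*f0).sum()/f0.sum())
    for e in(-1,1):
        bs=np.arange(e*.095-.012,e*.095+.0121,.002);pr(f"{n} end{e}",bs,prof(n,1,.02,bs,np.linspace(-.02,.02,9)))
E
python3 prof.py
```

```text
top z0.06 22:77 24:78 26:80 28:78 30:78 32:78 34:77 36:66 38:52 40:44 42:50 44:74 46:85 48:65 50:52 52:47 54:51 56:54 58:64 60:77 62:93 64:97 66:96 68:96 70:97 72:97 74:94 76:89 78:86 80:86 82:85 84:85
top z0.02 22:83 24:83 26:83 28:80 30:69 32:53 34:45 36:49 38:71 40:87 42:70 44:52 46:42 48:40 50:40 52:44 54:60 56:85 58:97 60:100 62:101 64:102 66:102 68:103 70:103 72:101 74:98 76:91 78:87 80:85 82:85 84:85
top pointer centroid 0.04684175721112065
before 0.047017935291898016
top end-1 -107:116 -105:109 -103:99 -101:96 -99:94 -97:92 -95:89 -93:90 -91:93 -89:94 -87:95 -85:94 -83:94
top end1 83:85 85:86 87:86 89:86 91:84 93:78 95:78 97:93 99:101 101:100 103:98 105:98 107:99
side z0.06 22:105 24:105 26:105 28:105 30:106 32:105 34:94 36:80 38:71 40:83 42:95 44:90 46:73 48:57 50:40 52:23 54:13 56:13 58:13 60:15 62:16 64:17 66:17 68:17 70:17 72:17 74:18 76:17 78:17 80:18 82:19 84:20
side z0.02 22:14 24:15 26:16 28:16 30:15 32:14 34:14 36:14 38:14 40:13 42:12 44:11 46:10 48:10 50:35 52:73 54:107 56:125 58:141 60:148 62:150 64:151 66:151 68:151 70:149 72:146 74:143 76:133 78:122 80:115 82:112 84:108
side pointer centroid 0.04945917776618424
before nan
side end-1 -107:204 -105:203 -103:202 -101:202 -99:198 -97:190 -95:182 -93:172 -91:158 -89:144 -87:136 -85:131 -83:127
side end1 83:109 85:109 87:110 89:111 91:111 93:111 95:108 97:102 99:96 101:93 103:91 105:90 107:91prof.py:19: RuntimeWarning: invalid value encountered in scalar divide
  bs=np.arange(.032,.062,.001);f=prof(n,1,.025,bs,np.linspace(.028,.040,7),1);f=np.clip(f-5,0,None);print(n,"pointer centroid",(bs*f).sum()/f.sum()); f0=prof(n,0,.025,bs,np.linspace(.028,.04,7),1);f0=np.clip(f0-5,0,None);print("before",(bs*f0).sum()/f0.sum())
```

```bash
cat > ov.py <<'E'
from fit import *
import sys
k=sys.argv[1];b=float(sys.argv[2]);bp=float(sys.argv[3])
def over(n,k,x,y,yawd,r0,c0,w,h,f,b,bp):
    p=np.load(f"pics/{n}{k}.npz")['p']
    yaw=np.radians(yawd);C=np.array([x,y]);ax=np.array([np.cos(yaw),np.sin(yaw)]);ay=np.array([-np.sin(yaw),np.cos(yaw)])
    im=cv2.resize(p[r0:r0+h,c0:c0+w],None,fx=f,fy=f,interpolation=cv2.INTER_CUBIC)
    def box(a0,a1,b0,b1,z0,z1,col):
        P=[np.r_[C+a*ax+bb*ay,z] for z in(z0,z1) for a,bb in((a0,b0),(a0,b1),(a1,b1),(a1,b0))]
        q=((proj(n,np.array(P))-[c0,r0]+.5)*f*8).astype(np.int32)
        for i in range(4):
            for u,v in((i,(i+1)%4),(i+4,(i+1)%4+4),(i,i+4)): cv2.line(im,tuple(map(int,q[u])),tuple(map(int,q[v])),col,1,cv2.LINE_AA,3)
    box(-.03,.03,-.095,.095,0,.02,(255,255,0));box(-.013,.013,b-.01,b+.01,.02,.06,(0,0,255));box(.024,.042,bp-.005,bp+.005,.02,.025,(255,0,255))
    return im
if len(sys.argv)>4: T=list(map(float,sys.argv[4:7]));Sd=list(map(float,sys.argv[7:10]))
a=over("top",k,*T,262,372,46,44,11,b,bp);c=over("side",k,*Sd,202,358,32,54,9,b,bp)
H=max(a.shape[0],c.shape[0]);o=np.zeros((H,a.shape[1]+c.shape[1],3),np.uint8);o[:a.shape[0],:a.shape[1]]=a;o[:c.shape[0],a.shape[1]:]=c
cv2.imwrite("pics/ov%s.png"%sys.argv[10],o);print(o.shape)
E
python3 ov.py 1 .047 .047 .4145 -.2425 13.3 .4145 -.2410 13.3 a
```

```text
(486, 794, 3)
```

View pics/ova.png

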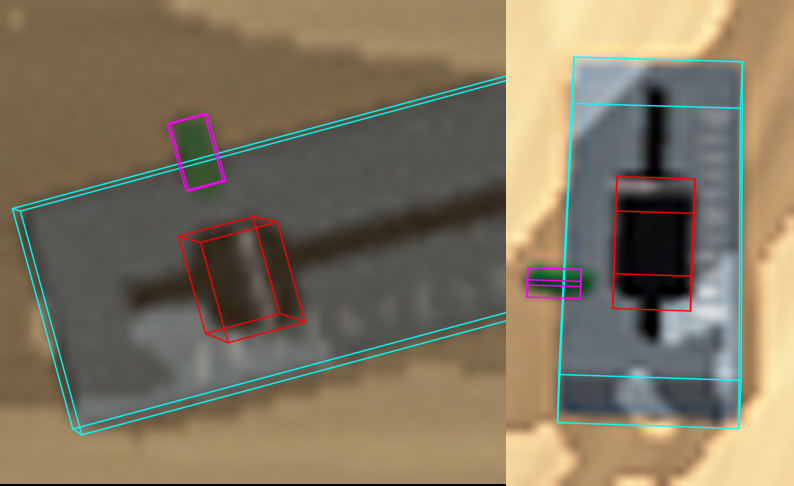

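```bash
python3 - <<'E'
from fit import *
yaw=np.radians(13.3);C=np.array([.4145,-.2425]);ax=np.array([np.cos(yaw),np.sin(yaw)]);ay=np.array([-np.sin(yaw),np.cos(yaw)])
for n,c0,c1 in(("top",385,405),("side",370,384)):
    p,d,H,S,V=load(n,1);W=unproj(n,d)
    r=range(276,298) if n=="top" else range(214,244)
    for v in r:
        print(n,v,' '.join(f"{(W[v,u,:2]-C)@ay*1000:3.0f}/{W[v,u,2]*1000:2.0f}/{V[v,u]}" for u in range(c0,c1,1 if n=="top" else 2)))
E
```

```text
top 276  56/-5/118  53/-3/117  51/ 2/103  51/23/68  49/24/82  46/26/85  43/24/84  40/21/79  37/22/84  34/18/82  31/17/84  29/21/84  26/23/85  23/19/84  20/17/84  19/26/88  15/19/83  12/20/84   9/18/86   7/19/85
top 277  59/ 9/98  57/18/89  54/17/86  52/21/67  50/26/83  47/23/85  45/30/82  40/18/80  37/14/84  36/24/86  32/20/88  30/24/87  27/22/85  24/21/86  21/16/86  19/22/86  15/15/87  13/21/86  10/17/86   7/19/85
top 278  61/19/84  58/22/80  56/25/86  52/20/75  50/24/82  48/26/86  45/29/82  41/16/85  39/22/86  35/16/86  33/20/87  30/17/88  28/21/87  24/17/84  22/20/86  19/18/84  16/16/84  13/16/84  11/21/85   8/19/85
top 279  61/20/82  58/18/87  56/20/83  53/20/87  50/20/84  48/22/85  45/24/85  42/20/86  39/20/90  36/19/84  34/23/84  32/24/87  29/22/84  25/16/86  23/20/87  20/18/85  17/18/84  14/18/86  11/16/87   9/21/87
top 280  63/23/85  59/20/87  56/18/88  54/22/86  51/20/84  48/21/84  46/19/86  44/25/86  40/21/87  38/23/86  34/18/85  32/20/85  29/20/84  26/21/85  23/19/87  20/18/87  18/17/88  15/17/84  13/24/85  10/23/87
top 281  63/22/87  61/24/85  57/14/84  55/22/87  52/23/87
[... 5369 characters left out ...]
2  59/24/189  50/18/185
side 236  62/22/115  65/24/86  65/24/2  65/25/182  59/20/195  67/26/223  55/18/201
side 237  60/17/117  73/26/83  65/21/3  68/23/197  61/18/185  69/24/199  68/23/194
side 238  78/26/117  69/20/80  70/20/0  71/21/195  64/17/186  68/19/155  63/16/165
side 239  83/26/114  72/18/104  80/24/37  74/20/199  72/19/131  72/19/116  77/23/159
side 240  81/21/114  83/22/115  86/25/102  86/25/143  83/23/106  72/15/107  83/24/160
side 241  86/21/115  85/20/114  87/22/116  80/17/113  81/18/113  83/19/107  89/24/187
side 242  87/18/118  96/25/113  94/23/119  97/26/116  88/20/116  94/24/110  89/21/193
side 243 105/28/99  95/20/185  93/19/102  98/23/108  95/21/109  97/23/102  93/20/213
```

The dimmer is released. The top view puts the grip's middle about 45.5 mm along the housing and the pointer tip about 46.4 mm, so they are level to about 1 mm. The pointer has not moved. Next is the pot, which I descend onto now.

```bash
python3 -m crank '[{"turn":[0,0,0],"offset":[-0.0022,0.02,0.0038],"fingers":-1},{"turn":[0,0,0],"offset":[0,0.03,0],"fingers":-1},{"turn":[0,0,0],"offset":[0,0.02,0],"fingers":-1},{"turn":[0,0,0],"offset":[0,0.01,0],"fingers":-1},{"turn":[0,0,0],"offset":[0,0,0],"fingers":-1},{"turn":[0,0,0],"offset":[0,0,0],"fingers":-1}]' 20
python3 - <<'E'
from go import *
tgt([.5006,.0852,.061],down(2.9))
import cv2
b,_=ctrl.capture("side")
cv2.imwrite("pics/p1.png",cv2.resize(b[210:330,260:380],None,fx=4,fy=4))
E
```

```text
time: 7.62
tcp_pos: [0.5008, 0.0847, 0.1015]
orientation: [[0.052, -0.001, 0.999], [-0.999, 0.0, 0.052], [-0.0, -1.0, -0.001]]
wrist_force: [-0.2, 0.4, 0.5]
opening: 0.0854
t 7.62 tcp [0.5008 0.0847 0.1015] open 0.0854 F [-0.2  0.4  0.5]
offset [-0.0005  0.0405 -0.0002] 0.04 turn [ 0.03  0.1  -0.  ] offset after turn [-0.0005  0.0405 -0.0002] q [ 0.01  0.11  1.96  0.    1.07 -0.04]
```

View pics/p1.png

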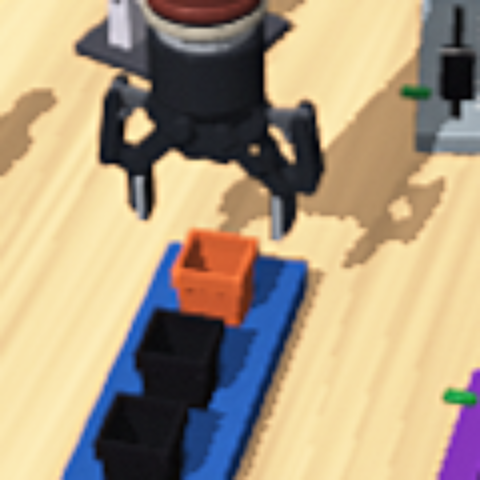

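The fingers stand on either side of the orange pot, centred on it, and the dimmer is still set. I go down and close.

```bash
python3 -m crank '[{"turn":[0,0,0],"offset":[0,0.016,0],"fingers":-1},{"turn":[0,0,0],"offset":[0,0.016,0],"fingers":-1},{"turn":[0,0,0],"offset":[0,0.008,0],"fingers":-1},{"turn":[0,0,0],"offset":[0,0,0],"fingers":-0.6},{"turn":[0,0,0],"offset":[0,0,0],"fingers":-0.3},{"turn":[0,0,0],"offset":[0,0,0],"fingers":0},{"turn":[0,0,0],"offset":[0,0,0],"fingers":0.5},{"turn":[0,0,0],"offset":[0,0,0],"fingers":0.5},{"turn":[0,0,0],"offset":[0,0,0],"fingers":0.5}]' 20
python3 - <<'E'
from go import *
tgt([.5006,.0852,.061],down(2.9))
import cv2
b,_=ctrl.capture("side")
cv2.imwrite("pics/p2.png",cv2.resize(b[210:330,260:380],None,fx=4,fy=4))
E
```

```text
time: 8.42
tcp_pos: [0.5018, 0.0851, 0.0627]
orientation: [[0.053, 0.002, 0.999], [-0.999, -0.0, 0.053], [0.0, -1.0, 0.002]]
wrist_force: [-2.2, -0.4, 7.1]
opening: 0.0475
t 8.42 tcp [0.5018 0.0851 0.0627] open 0.0475 F [-2.2 -0.4  7.1]
offset [-0.0002  0.0017 -0.0012] 0.002 turn [-0.12  0.11  0.01] offset after turn [-0.0002  0.0017 -0.0012] q [ 0.01  0.18  1.97 -0.    0.99 -0.04]
```

View pics/p2.png

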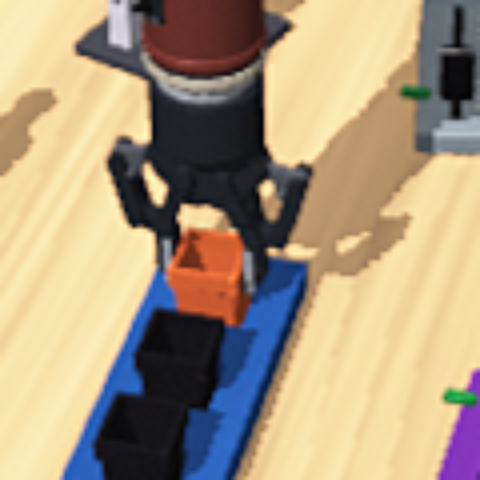

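Opening is 47.5 mm on the 48 mm collar, so the pot is gripped. I lift straight up.

```bash
python3 -m crank '[{"turn":[0,0,0],"offset":[0,-0.008,0],"fingers":0.5},{"turn":[0,0,0],"offset":[0,-0.018,0],"fingers":0.5},{"turn":[0,0,0],"offset":[0,-0.028,0],"fingers":0.5},{"turn":[0,0,0],"offset":[0,-0.035,0],"fingers":0.5},{"turn":[0,0,0],"offset":[0,-0.035,0],"fingers":0.5},{"turn":[0,0,0],"offset":[0,-0.035,0],"fingers":0.5},{"turn":[0,0,0],"offset":[0,-0.035,0],"fingers":0.5},{"turn":[0,0,0],"offset":[0,-0.028,0],"fingers":0.5},{"turn":[0,0,0],"offset":[0,-0.015,0],"fingers":0.5},{"turn":[0,0,0],"offset":[0,0,0],"fingers":0.5}]' 20
cat > fin.py <<'E'
from go import *
a=np.radians(-16.);zc=np.array([-.5*np.cos(a),-.5*np.sin(a),np.cos(np.radians(30))])
lens=np.array([.6125,-.2272,.110])
def R(yaw):
    y=-zc;z=np.array([np.cos(np.radians(yaw)),np.sin(np.radians(yaw)),0]);z=z-z@y*y;z/=np.linalg.norm(z);return np.c_[np.cross(y,z),y,z]
def Pt(L=.0577,dist=.12): return lens+(dist+L)*zc
E
python3 - <<'E'
from fin import *
for yaw in(3,-16): 
    print(R(yaw).round(3).tolist(),Pt());tgt(Pt(),R(yaw))
import cv2
b,_=ctrl.capture("side");a,_=ctrl.capture("top")
cv2.imwrite("pics/p3.png",np.hstack([b[:300,180:480],a[150:450,180:480]]))
E
```

```text
time: 9.3
tcp_pos: [0.5028, 0.0852, 0.3038]
orientation: [[0.053, 0.009, 0.999], [-0.999, 0.0, 0.053], [0.0, -1.0, 0.009]]
wrist_force: [0.5, -0.8, 0.0]
opening: 0.0478
[[0.051, 0.481, 0.875], [-0.981, -0.138, 0.133], [0.185, -0.866, 0.465]] [ 0.5270919  -0.20270962  0.26389271]
t 9.3 tcp [0.5028 0.0852 0.3038] open 0.0478 F [ 0.5 -0.8  0. ]
offset [0.2888 0.04   0.0088] 0.292 turn [ 27.63  -2.65 -10.4 ] offset after turn [ 0.2764  0.0859 -0.0356] q [ 0.01 -0.09  1.77  0.    1.46 -0.04]
[[-0.276, 0.481, 0.832], [-0.961, -0.138, -0.239], [-0.0, -0.866, 0.5]] [ 0.5270919  -0.20270962  0.26389271]
t 9.3 tcp [0.5028 0.0852 0.3038] open 0.0478 F [ 0.5 -0.8  0. ]
offset [0.2888 0.04   0.0088] 0.292 turn [29.22 18.55 -5.04] offset after turn [0.27   0.0859 0.069 ] q [ 0.01 -0.09  1.77  0.    1.46 -0.04]
```

View pics/p3.png

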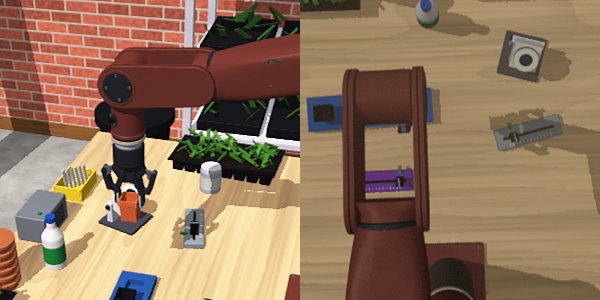

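Both views show the pot hanging upright in the fingers. I carry it over at height, then tilt it.

```bash
python3 -m crank '[{"turn":[0,0,0],"offset":[0.02,0,0.001],"fingers":0.5},{"turn":[0,0,0],"offset":[0.036,0,0.001],"fingers":0.5},{"turn":[0,0,0],"offset":[0.036,0,0.001],"fingers":0.5},{"turn":[0,0,0],"offset":[0.036,0,0.001],"fingers":0.5},{"turn":[0,0,0],"offset":[0.036,0,0.001],"fingers":0.5},{"turn":[0,0,0],"offset":[0.036,0,0.001],"fingers":0.5},{"turn":[0,0,0],"offset":[0.036,0,0.001],"fingers":0.5},{"turn":[0,0,0],"offset":[0.032,0,0.001],"fingers":0.5},{"turn":[0,0,0],"offset":[0.02,0,0],"fingers":0.5},{"turn":[0,0,0],"offset":[0,0,0],"fingers":0.5}]' 20
python3 -m crank '[{"turn":[4.87,3.09,-0.84],"offset":[0,0,0],"fingers":0.5},{"turn":[4.87,3.09,-0.84],"offset":[0,0,0],"fingers":0.5},{"turn":[4.87,3.09,-0.84],"offset":[0,0,0],"fingers":0.5},{"turn":[4.87,3.09,-0.84],"offset":[0,0,0],"fingers":0.5},{"turn":[4.87,3.09,-0.84],"offset":[0,0,0],"fingers":0.5},{"turn":[4.87,3.09,-0.84],"offset":[0,0,0],"fingers":0.5},{"turn":[0,0,0],"offset":[0,0,0],"fingers":0.5},{"turn":[0,0,0],"offset":[0,0,0],"fingers":0.5}]' 20
python3 - <<'E'
from fin import *
tgt(Pt(),R(-16))
E
```

```text
time: 10.23
tcp_pos: [0.5226, -0.2055, 0.2953]
orientation: [[0.048, -0.004, 0.999], [-0.999, 0.001, 0.048], [-0.001, -1.0, -0.004]]
wrist_force: [-0.8, -0.0, -0.8]
opening: 0.0481
time: 10.9
tcp_pos: [0.5225, -0.2006, 0.296]
orientation: [[-0.274, 0.469, 0.84], [-0.962, -0.135, -0.238], [0.002, -0.873, 0.488]]
wrist_force: [0.1, -0.4, 0.8]
opening: 0.0479
t 10.9 tcp [ 0.5225 -0.2006  0.296 ] open 0.0479 F [ 0.1 -0.4  0.8]
offset [ 0.0007  0.0304 -0.0113] 0.032 turn [0.77 0.15 0.04] offset after turn [ 0.0007  0.0303 -0.0117] q [-0.59 -0.32  2.05  0.19  0.94 -0.39]
```

```bash
python3 -m crank '[{"turn":[0.4,0.1,0],"offset":[0,0.007,-0.005],"fingers":0.5},{"turn":[0.4,0,0],"offset":[0,0.008,-0.004],"fingers":0.5},{"turn":[0,0,0],"offset":[0,0.008,-0.002],"fingers":0.5},{"turn":[0,0,0],"offset":[0.0007,0.007,0],"fingers":0.5},{"turn":[0,0,0],"offset":[0,0,0],"fingers":0.5},{"turn":[0,0,0],"offset":[0,0,0],"fingers":0.5}]' 20
python3 - <<'E'
from fin import *
tgt(Pt(),R(-16))
import cv2
for n in("top","side"):
    p,d=ctrl.capture(n);np.savez(f"pics/{n}2.npz",p=p,d=d);cv2.imwrite(f"pics/{n}2.png",p)
E
```

```text
time: 11.4
tcp_pos: [0.5292, -0.2044, 0.2661]
orientation: [[-0.277, 0.483, 0.831], [-0.961, -0.14, -0.238], [0.001, -0.864, 0.503]]
wrist_force: [-0.8, 0.5, -0.7]
opening: 0.0478
t 11.4 tcp [ 0.5292 -0.2044  0.2661] open 0.0478 F [-0.8  0.5 -0.7]
offset [-0.001   0.0007 -0.0033] 0.004 turn [-0.21 -0.01  0.1 ] offset after turn [-0.001   0.0007 -0.0033] q [-0.59 -0.29  2.08  0.21  0.85 -0.41]
```

View pics/side2.png

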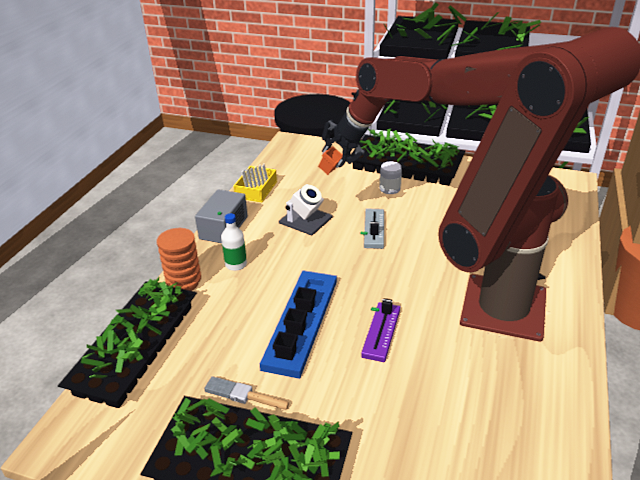

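View pics/top2.png

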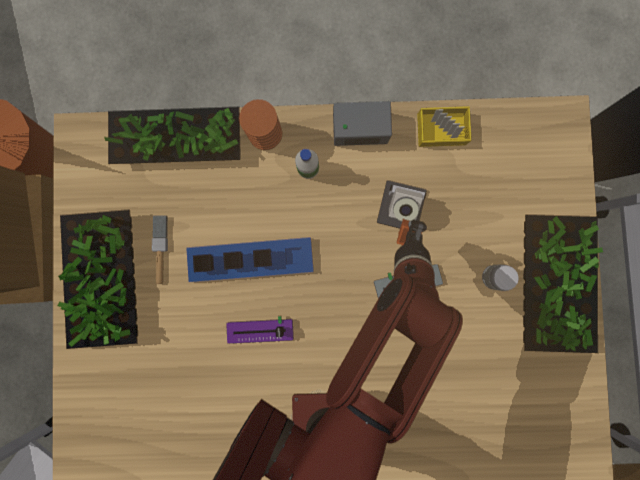

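Both views show the pot held at about (328,158) in the side picture, tilted with its underside toward the lens. The other things are in place. I correct the remaining 3 mm and check with an overlay.

```bash
python3 -m crank '[{"turn":[-0.1,0,0.1],"offset":[-0.001,0.0005,-0.0025],"fingers":0.5},{"turn":[0,0,0],"offset":[0,0,0],"fingers":0.5},{"turn":[0,0,0],"offset":[0,0,0],"fingers":0.5},{"turn":[0,0,0],"offset":[0,0,0],"fingers":0.5}]' 20
cat > ovp.py <<'E'
import sys
from fin import *
from h import *
tgt(Pt(),R(-16))
s=ctrl.sense();T=s["orientation"];
k=sys.argv[1];ims=[]
Lo=Pt(0) # desired underside centre
Rp=np.c_[T[:,0],-T[:,2]*-1,zc]
ux=T[:,2];uy=np.cross(zc,ux)
for n,(r0,c0,h,w,f) in(("side",(120,280,110,80,5)),("top",(180,365,75,75,5))):
    p,d=ctrl.capture(n);np.savez(f"pics/{n}{k}.npz",p=p,d=d)
    im=cv2.resize(p[r0:r0+h,c0:c0+w],None,fx=f,fy=f,interpolation=cv2.INTER_CUBIC)
    def px(P): return ((proj(n,P)-[c0,r0]+.5)*f*8).astype(np.int32)
    def sq(zz,wd):
        return np.array([Lo+zz*zc+a*wd/2*ux+b*wd/2*uy for a,b in((-1,-1),(-1,1),(1,1),(1,-1))])
    for zz,wd in((0,.036),(.046,.048),(.06,.048)): cv2.polylines(im,[px(sq(zz,wd))],True,(255,0,0),1,cv2.LINE_AA,3)
    q=px(np.array([lens,lens+.12*zc]));cv2.line(im,tuple(map(int,q[0])),tuple(map(int,q[1])),(0,255,0),1,cv2.LINE_AA,3)
    th=np.linspace(0,2*np.pi,60);ring=lens+.034*(np.cos(th)[:,None]*ux+np.sin(th)[:,None]*uy);cv2.polylines(im,[px(ring)],True,(0,200,0),1,cv2.LINE_AA,3)
    ims.append(im)
a,b=ims;o=np.zeros((max(a.shape[0],b.shape[0]),a.shape[1]+b.shape[1],3),np.uint8);o[:a.shape[0],:a.shape[1]]=a;o[:b.shape[0],a.shape[1]:]=b
cv2.imwrite(f"pics/ovp{k}.png",o);print(o.shape)
E
python3 ovp.py 3
```

```text
time: 11.83
tcp_pos: [0.5275, -0.2029, 0.2655]
orientation: [[-0.276, 0.484, 0.83], [-0.961, -0.139, -0.238], [0.0, -0.864, 0.504]]
wrist_force: [-0.1, 0.2, -0.8]
opening: 0.0477
t 11.83 tcp [ 0.5275 -0.2029  0.2655] open 0.0477 F [-0.1  0.2 -0.8]
offset [-0.0001  0.0012 -0.0012] 0.002 turn [-0.25 -0.02  0.04] offset after turn [-0.0001  0.0012 -0.0012] q [-0.59 -0.3   2.09  0.21  0.85 -0.41]
(550, 775, 3)
```

View pics/ovp3.png

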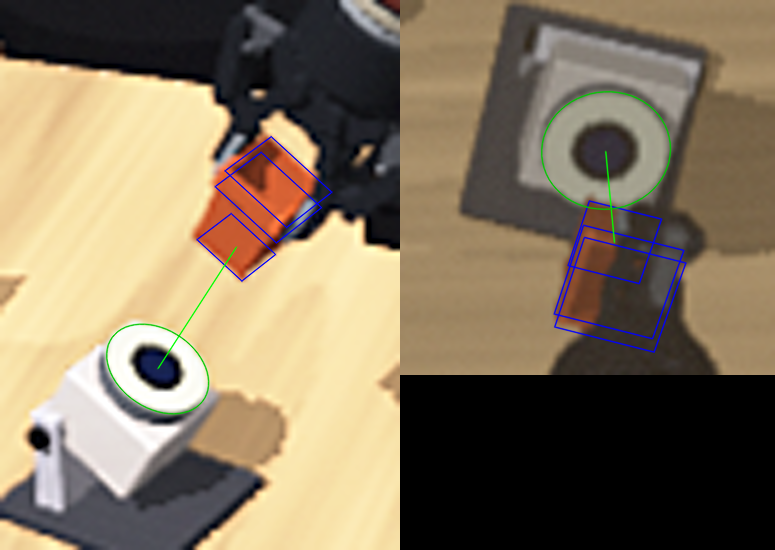

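```bash
python3 -m crank '[{"turn":[-0.2,0,0],"offset":[0,0.001,-0.001],"fingers":0.5},{"turn":[0,0,0],"offset":[0,0,0],"fingers":0.5},{"turn":[0,0,0],"offset":[0,0,0],"fingers":0.5},{"turn":[0,0,0],"offset":[0,0,0],"fingers":0.5},{"turn":[0,0,0],"offset":[0,0,0],"fingers":0.5},{"turn":[0,0,0],"offset":[0,0,0],"fingers":0.5}]' 20
python3 ovp.py 4
```

```text
time: 12.43
tcp_pos: [0.5271, -0.2028, 0.2638]
orientation: [[-0.276, 0.481, 0.832], [-0.961, -0.138, -0.239], [0.0, -0.866, 0.5]]
wrist_force: [-0.2, -0.3, 0.1]
opening: 0.0474
t 12.43 tcp [ 0.5271 -0.2028  0.2638] open 0.0474 F [-0.2 -0.3  0.1]
offset [-0.0001 -0.0001  0.    ] 0.0 turn [-0.02 -0.02  0.03] offset after turn [-0.0001 -0.0001  0.    ] q [-0.59 -0.29  2.09  0.21  0.85 -0.41]
(550, 775, 3)
```

View pics/ovp4.png

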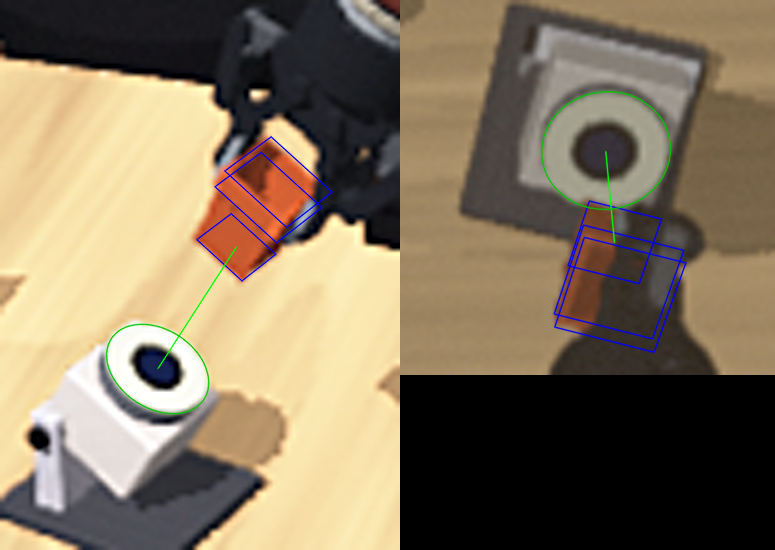

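The pot's outline lies on the target outline: its underside corners are at (240,278) and (196,239) in the side inset. The TCP is within 0.2 mm and 0.05° of target and at rest, so I hand in.

```bash
python3 -c "
from plant import ctrl
print(ctrl.hand_in())"
```

```text
the job is handed in; nothing more can be done
None
```

I slid the grey dimmer's grip about 100 mm along its track and let it go level with the green pointer. Then I lifted the terracotta pot out of the end pocket and handed in at about 12.5 s. The arm is still holding the pot in front of the inspection camera.

**Pot:** the tool is within 0.2 mm and 0.05° of the calculated pose, which has the underside square to the lens, centred and 120 mm from the glass. In both views the pot's outline matches the target to about 1 mm. The lens position from the two cameras agreed to about 1.3 mm. The grip is steady, with an opening of 47.4 mm on the 48 mm collar.

**Dimmer:** the top view puts the grip's middle about 1 mm short of the pointer tip, and I left it there. The side view disagreed: depending on the feature used, it put the grip anywhere from about level to 4–7 mm short. I trusted the top view because its depth readings and stripe agreed. The pointer did not move measurably.

**Everything else:** nothing else looked disturbed in the last full pictures, taken just before the final small corrections to the pot's pose. Nothing touched the camera, and wrist forces stayed near 11 N or less at every reading.

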